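Set out the meter calibration on the lab bench

TASK

Set out the meter calibration: stand the amber beaker in the middle of the stirrer's round steel plate and put the grey cover on the beaker, seated level with its plug inside the rim. On the blue mat, stand the red-capped bottle in the circle at the end nearer the green meter, the blue-capped bottle in the circle at the other end, and the yellow-capped bottle in line midway between those two. Leave everything upright and do not displace or tip the green glass flask.

Things in the scene. Friction and masses are not known exactly. Their poses are not given: they have to be found in the camera images.
- beaker: open round beaker of amber glass, loose, 90 g, standing upright: 58 mm outer diameter, 75 mm tall, wall 3 mm (52 mm inner diameter), base 5 mm, no spout. Origin at the centre of the underside, z up.
- cover: grey round beaker cover with a black knob, loose, 50 g, standing on its plug, knob up. From below: plug 42 mm in diameter and 6 mm high, flange 68 mm in diameter from 6 to 10 mm, upright round knob 18 mm in diameter from 10 to 38 mm (its top). Origin at the centre of the plug's underside, z up. Seated on the beaker, its origin lies 69 mm above the beaker's origin.
- red_bottle: small round white plastic bottle with a red screw cap and a red label band, standing upright, loose, 90 g. Body 44 mm in diameter from the foot up to 56 mm, sloping shoulder from there to 66 mm, cap 34 mm in diameter from 66 to 86 mm (its top). Origin at the centre of the underside, z up.
- yellow_bottle: small round white plastic bottle with a yellow screw cap and a yellow label band, standing upright, loose, 90 g. Body 44 mm in diameter from the foot up to 56 mm, sloping shoulder from there to 66 mm, cap 34 mm in diameter from 66 to 86 mm (its top). Origin at the centre of the underside, z up.
- blue_bottle: small round white plastic bottle with a blue screw cap and a blue label band, standing upright, loose, 90 g. Body 44 mm in diameter from the foot up to 56 mm, sloping shoulder from there to 66 mm, cap 34 mm in diameter from 66 to 86 mm (its top). Origin at the centre of the underside, z up.
- stirrer: white magnetic stirrer, switched off, fixed to the bench at the left or the right (its side varies): housing 140 mm (its x) by 120 mm (its y), with two round dials on its -x face, and on top a round steel plate of 110 mm diameter whose upper face is 50 mm above the bench. Origin on the bench right below the centre of the plate, z up; the housing reaches from -82 to +58 mm along its x.
- meter: green handheld meter with a grey screen and small keys, lying in a black cradle fixed to the bench, on the side opposite to the stirrer: 180 mm (its x) by 100 mm (its y) by 43 mm tall. Origin at the centre of the underside, z up. It is not to be moved; it only tells which end of the mat is which.
- mat: flat blue mat fixed to the bench, 70 mm (its x) by 300 mm (its y), 3 mm thick, lying mostly crosswise before the robot. Two white-ringed circles of 62 mm outer diameter are printed on it, centred at y = +110 mm and y = -110 mm on its long centre line. The middle between them, unmarked, is the mat's centre. Its +y end is at the robot's left. Origin at the centre of the underside, z up; the top is at z = 3 mm.
- flask: conical flask of green glass, a loose bystander to be left where it is, 110 g: foot 62 mm in diameter, narrow neck 24 to 30 mm in diameter, 88 mm tall. Origin at the centre of the underside, z up.

How it is judged:
By the outcome, as a careful person would: the job done as asked, in the order asked, and still so for the second after the job is handed in, with the robot touching nothing.
It also fails if it takes over 122 s, if anything falls off the work surface, if the arm or the gripper's body presses on something with over 40 N, if the wrist force passes 120 N, or if a joint passes its speed limit or range.

ROBOT

A 6-joint arm with a two-finger parallel gripper is mounted at the origin on the work surface. World frame = base frame: x ahead of the robot, y to its left, z up, the work surface at z = 0. Lengths are in m, angles in rad, forces in N, time in s.
With the tool pointing down it reaches from about 0.3 to 0.75 m from the base axis. Payload 8.5 kg.
Tool frame: the origin (TCP) lies at the very end of the fingers, on their centre line; the grasp point (between the pads) lies 19 mm behind it; z points along the fingers, y is the line along which they close (so a half turn about z gives the same grasp; the last joint's range is limited). The gripper opens to 85 mm and grips with 20 to 120 N. Pads are 22 mm wide; open, the fingers measure 114 mm over their backs; the gripper's body (76 mm by 85 mm) begins 54 mm behind the grasp point. The pads swing forward as they close: fully open they stand 13 mm farther back than shut.
Start: joints at [1.001, 0.381, 1.297, -0, 1.464, -0.215], TCP at [0.191, 0.516, 0.231] pointing down, gripper open.
Joint ranges: [-3.11, 3.11], [-0.89, 2.33], [0.22, 2.48], [-1.42, 4.56], [0.17, 2.85], [-2.88, 2.88]. Speed limits (rad/s): [2.39, 2.39, 3.14, 3.14, 3.14, 3.14].

INTERFACE

Orientations are given as [roll, pitch, yaw] about the fixed x, y, z axes, in that order (R = Rz(yaw) Ry(pitch) Rx(roll)).
In Python, from workcell import env gives the robot as it stands.
- The arm moves only by the tool servo_tool, never from a script. Its argument "commands" is a list of rows, each an object with "dr": the turn, a rotation vector about the tool's x, y, z in rad, a list of three; "linear": the shift along the tool's x, y, z in units of 25 mm (1.0 is 25 mm), a list of three; "fingers": the finger opening in mm, from 0 to 85.4. In form: [{"dr": [wx, wy, wz], "linear": [tx, ty, tz], "fingers": fingers}, ...]. A call has 1 to 20 rows; each row shifts and turns the commanded pose from where the row before left it, along the tool's axes as they then stand; what a row does not reach is not made up. A row lasts 1/10 s, in which the tool goes at most 50 mm and 8.59 degrees, less where a joint would pass 70% of its speed; a pose out of reach is approached as far as the arm can. A call is refused whole if a number of a shift passes 1 or a number of a turn 0.15, either way. A call with a gripper value outside its range is refused whole. The fingers move at their own pace and stop on an object; the grip force is fixed at half the most. Time passes only in rows, so rows that do not move let the fingers close. It gives the time, the measured TCP pose, the force, the opening and the grip force at its end, in the units of the state.
- env.state(): the state, without advancing time (a new reading comes with each control period).
- env.read_camera(name): name is "side" or "top" or "wrist"; returns a dict with "color" (480x640x3 uint8, blue, green, red), "z_map" (480x640 float32, m along the optical axis (not along the pixel's ray), 0 where there is no reading), "vfov" (degrees; the focal length in pixels is half the picture's height over the tangent of half this angle, whatever the lens; pixels are square), "cx", "cy" (the principal point, pixels), "k1" (the pictures are not rectified: a ray, as slopes to the right and down, at radius r is drawn at 1 + k1 r^2 times it, then the intrinsics apply), "R" (3x3) and "t" (3): a world point X has camera coordinates R X + t; the wrist camera has in their place "T_tool_cam" (4x4, takes a point from camera to tool coordinates, whose origin is the TCP and whose axes are the flange's). Camera axes: x right, y down, z forward; pixel columns grow to the right and rows downward; lengths in m; the calibration is good to about 2 mm. A picture is of the moment at which its call begins: read the wrist's pose just before it.
- env.job_done(): hands the job in; it is judged then, once.
The state is a dict: "time": time; "joint_positions": joint angles; "dq": joint speeds; "tau": joint torques, N m; "position": TCP position; "eef_rot": TCP orientation; "force": force on the tool from outside, world axes, zero at the start; "moment": the same for the moment, N m; "finger_gap": finger opening in m; "finger_force": force on a finger pad.
Only numpy, scipy, OpenCV 4.12 (cv2) and the standard library are available. Lean on these libraries where they do the work, as an engineer would, in place of code of your own. Each camera call takes 0.05 s, during which the arm holds its last target. There are 200 camera calls.

## Working session

There is one attempt and no reset: what is moved stays moved. The work goes in short steps, Python scripts to look and compute and a tool call to move; the robot and the scene stay as the last step left them, time stands still between calls to the robot, and variables do not carry over. Pictures are saved under pics/ and viewed, at most 14 in all, crops included, and the job is handed in when it is done.

Besides the shell and the picture viewer there is one more tool, called by a JSON object that holds its "api" and its "payload". servo_tool: Moves the arm, as the interface text tells. Its arguments: {"type":"object","properties":{"commands":{"type":"array","items":{"type":"object","properties":{"dr":{"type":"array","items":{"type":"number"}},"linear":{"type":"array","items":{"type":"number"}},"fingers":{"type":"number"}}}}},"required":["commands"]}

```bash
ls; mkdir -p pics
python3 - <<'E'
from workcell import env
import cv2,numpy as np,pickle
s=env.state();print({k:np.round(v,3) for k,v in s.items()})
d={}
for n in("top","side","wrist"):
    c=env.read_camera(n);d[n]=c;cv2.imwrite(f"pics/{n}0.png",c["color"]);print(n,{k:np.round(v,3) for k,v in c.items() if k not in("color","z_map")})
pickle.dump((s,d),open("d0.pkl","wb"))
E
```

```text
pics
{'time': np.float64(0.0), 'joint_positions': array([ 1.001,  0.381,  1.298,  0.   ,  1.464, -0.215]), 'dq': array([ 0.   ,  0.   , -0.   , -0.001, -0.002, -0.   ]), 'tau': array([ 1.0000e-03, -4.4846e+01, -2.3128e+01, -0.0000e+00,  5.0000e-03,
       -0.0000e+00]), 'position': array([0.191, 0.515, 0.231]), 'eef_rot': array([-3.14 , -0.   ,  2.787]), 'force': array([ 0.345, -0.08 , -0.353]), 'moment': array([-0.008, -0.024,  0.024]), 'finger_force': np.float64(0.0), 'finger_gap': np.float64(0.085)}
top {'vfov': np.float64(54.43), 'cx': np.float64(315.76), 'cy': np.float64(236.525), 'k1': np.float64(-0.039), 'R': array([[-0.008, -1.   ,  0.027],
       [-0.991,  0.004, -0.131],
       [ 0.131, -0.028, -0.991]]), 't': array([-0.012,  0.582,  0.813])}
side {'vfov': np.float64(47.542), 'cx': np.float64(322.761), 'cy': np.float64(232.379), 'k1': np.float64(-0.153), 'R': array([[ 1.   , -0.027,  0.015],
       [-0.008, -0.692, -0.722],
       [ 0.03 ,  0.721, -0.692]]), 't': array([-0.569,  0.037,  1.037])}
wrist {'vfov': np.float64(59.402), 'cx': np.float64(314.739), 'cy': np.float64(240.503), 'k1': np.float64(0.023), 'T_tool_cam': array([[-0.   , -0.952, -0.305,  0.079],
       [ 1.   , -0.001,  0.001,  0.   ],
       [-0.001, -0.305,  0.952, -0.142],
       [ 0.   ,  0.   ,  0.   ,  1.   ]])}
```

View pics/top0.png

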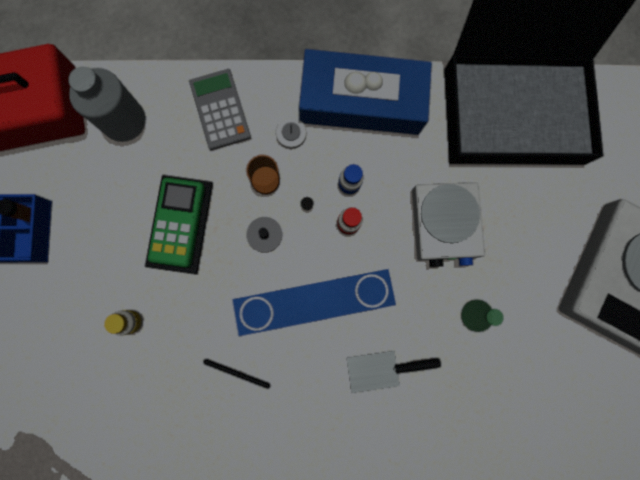

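View pics/side0.png

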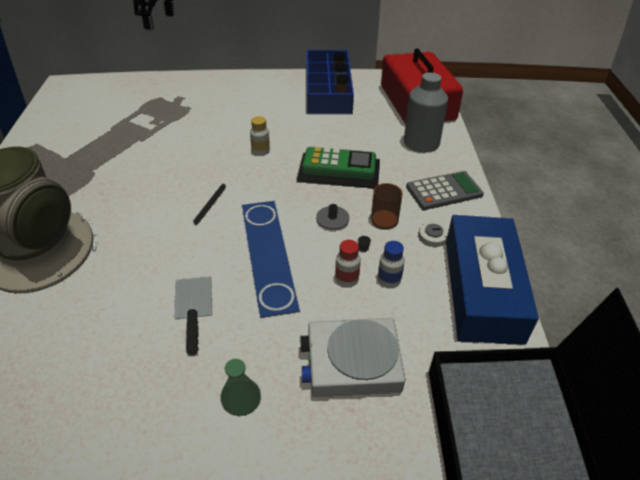

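The top view shows the meter at the left (177,225), so red goes to the mat's +y circle (256,313) and blue to (372,291). The stirrer plate is at (450,213), cover at (264,234), beaker near (263,172), red cap at (350,216), blue cap (352,174), yellow cap (118,322) and flask near (480,316). The side view agrees.

```bash
cat > h.py <<'E'
import cv2,numpy as np
from scipy.spatial.transform import Rotation as Ro
def pose(s): return Ro.from_euler('xyz',s["eef_rot"]).as_matrix(),np.array(s["position"])
def setup(c,s=None):
    f=240/np.tan(np.radians(c["vfov"]/2));K=np.array([[f,0,c["cx"]],[0,f,c["cy"]],[0,0,1]])
    if "R" in c: A=np.array(c["R"]).T;o=-A@np.array(c["t"])
    else:
        T=np.array(c["T_tool_cam"]);Rt,p=pose(s);A=Rt@T[:3,:3];o=Rt@T[:3,3]+p
    return K,np.array([c["k1"],0,0,0.]),A,o
def rays(c,px,s=None):
    K,k,A,o=setup(c,s)
    u=cv2.undistortPoints(np.float64(px).reshape(-1,1,2),K,k).reshape(-1,2)
    return np.c_[u,np.ones(len(u))]@A.T,o
def plane(c,px,z,s=None):
    d,o=rays(c,px,s);return o+d*((z-o[2])/d[:,2])[:,None]
def cloud(c,s=None):
    g=np.stack(np.meshgrid(np.arange(640),np.arange(480)),-1).reshape(-1,2)
    d,o=rays(c,g,s);P=o+d*c["z_map"].reshape(-1,1);P[c["z_map"].ravel()==0]=np.nan
    return P.reshape(480,640,3)
def project(c,X,s=None):
    K,k,A,o=setup(c,s);Xc=(np.atleast_2d(X)-o)@A
    return cv2.projectPoints(Xc,np.zeros(3),np.zeros(3),K,k)[0].reshape(-1,2)
E
cat > m.py <<'E'
from h import *;import pickle
s,d=pickle.load(open("d0.pkl","rb"))
hs={}
spec={"red":([(350,216),(348,248)],.086,[(0,10),(168,180)]),"blue":([(352,174),(394,248)],.086,[(105,130)]),"yellow":([(118,322),(259,122)],.086,[(18,35)]),
"beaker":([(264,175),(386,205)],.0,[(3,20)]),"flask":([(495,317),(235,367)],.088,[(45,90)])}
for n,(cs,z,hr) in spec.items():
  for cam,(u,v) in zip(("top","side"),cs):
    c=d[cam];P=cloud(c);hsv=cv2.cvtColor(c["color"],cv2.COLOR_BGR2HSV)
    m=np.zeros((480,640),bool)
    for a,b in hr: m|=(hsv[...,0]>=a)&(hsv[...,0]<=b)&(hsv[...,1]>90)&(hsv[...,2]>25)
    w=np.zeros_like(m);w[v-30:v+30,u-28:u+28]=1;m&=w
    Q=P[m];top=np.nanpercentile(Q[:,2],97) if len(Q) else 0
    T=Q[Q[:,2]>top-.006];e=T[:,:2]
    (x,y),r=cv2.minEnclosingCircle(np.float32(e)) if len(e) else ((0,0),0)
    print(n,cam,m.sum(),"ztop",top.round(3),"c",np.round((x,y,2*r),3),"med",np.median(e,0).round(3),"pl",plane(c,[np.argwhere(m).mean(0)[::-1]],z)[0].round(3))
E
python3 m.py
python3 - <<'E'
from h import *;import pickle
s,d=pickle.load(open("d0.pkl","rb"))
c=d["top"];P=cloud(c)
def z(u,v,a,b,r):
    Q=P[v-r:v+r,u-r:u+r].reshape(-1,3);Q=Q[(Q[:,2]>a)&(Q[:,2]<b)]
    (x,y),rr=cv2.minEnclosingCircle(np.float32(Q[:,:2]));return len(Q),np.round([x,y,2*rr],3),np.median(Q,0).round(3)
print("plate",z(450,213,.045,.06,45));print("knob",z(264,233,.03,.05,14));print("flange",z(264,234,.006,.016,26))
print("beaker",z(264,172,.06,.09,26)); print("table z",np.nanmedian(P[400:440,300:400,2]))
hsv=cv2.cvtColor(c["color"],cv2.COLOR_BGR2HSV)
m=cv2.inRange(hsv,(100,120,60),(125,255,255));m[:260]=0;m[:,:220]=0;m[:,400:]=0
k=np.argwhere(m)[:,::-1];q=cv2.boxPoints(cv2.minAreaRect(np.int32(k)))
X=plane(c,q,.003)[:,:2];print("mat",X.round(3),X.mean(0).round(3))
E
```

```text
red top 342 ztop 0.087 c [ 0.611 -0.077  0.034] med [ 0.611 -0.077] pl [ 0.607 -0.075  0.086]
red side 495 ztop 0.088 c [ 0.611 -0.077  0.037] med [ 0.611 -0.08 ] pl [ 0.609 -0.103  0.086]
blue top 351 ztop 0.087 c [ 0.689 -0.08   0.033] med [ 0.689 -0.08 ] pl [ 0.682 -0.078  0.086]
blue side 415 ztop 0.088 c [ 0.69  -0.082  0.036] med [ 0.688 -0.084] pl [ 0.683 -0.105  0.086]
yellow top 482 ztop 0.087 c [0.431 0.326 0.034] med [0.431 0.325] pl [0.432 0.314 0.086]
yellow side 316 ztop 0.089 c [0.43  0.324 0.039] med [0.431 0.323] pl [0.436 0.273 0.086]
beaker top 956 ztop 0.074 c [0.697 0.081 0.057] med [0.688 0.075] pl [0.71  0.085 0.   ]
beaker side 1109 ztop 0.076 c [0.697 0.079 0.061] med [0.696 0.07 ] pl [ 0.707  0.128 -0.   ]
flask top 722 ztop 0.088 c [ 0.436 -0.318  0.028] med [ 0.436 -0.317] pl [ 0.438 -0.295  0.088]
flask side 64 ztop 0.091 c [ 0.435 -0.32   0.026] med [ 0.433 -0.321] pl [ 0.434 -0.32   0.088]
plate (2969, array([ 0.611, -0.261,  0.17 ]), array([ 0.621, -0.261,  0.048]))
knob (79, array([0.591, 0.082, 0.018]), array([0.591, 0.083, 0.036]))
flange (882, array([0.591, 0.082, 0.068]), array([0.591, 0.082, 0.009]))
beaker (280, array([0.698, 0.081, 0.059]), array([0.701, 0.081, 0.072]))
table z -0.0014722253484793502
mat [[ 0.469  0.141]
 [ 0.525 -0.152]
 [ 0.457 -0.164]
 [ 0.404  0.127]] [ 0.464 -0.012]
```

View pics/wrist0.png

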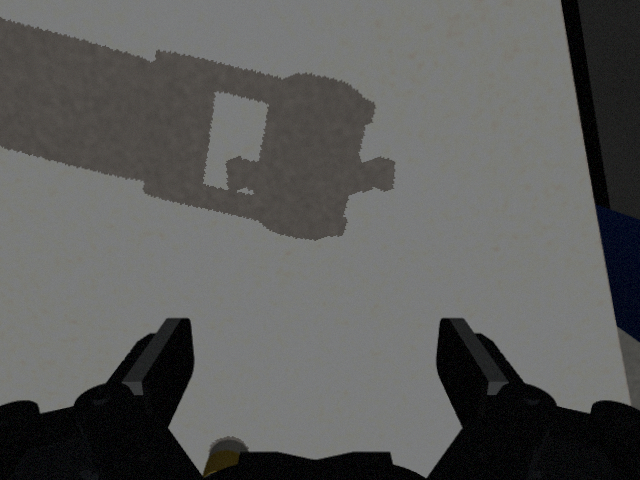

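Heights and diameters match the given sizes. Next I need the plate centre, the rings and the small black thing.

Run:
```python
from h import *;import pickle
s,d=pickle.load(open("d0.pkl","rb"))
c=d["top"];g=cv2.cvtColor(c["color"],cv2.COLOR_BGR2GRAY)
def circ(c,px,z):
    X=plane(c,px,z)[:,:2]
    e=cv2.fitEllipse(np.float32(X*1000));return np.round(e[0],1),np.round(e[1],1)
for cam,box in(("top",(405,170,500,275)),("side",(300,310,410,400))):
    c=d[cam];x0,y0,x1,y1=box;r=c["color"][y0:y1,x0:x1].copy()
    g=cv2.cvtColor(r,cv2.COLOR_BGR2GRAY);t,_=cv2.threshold(g,0,255,cv2.THRESH_OTSU)
    P=cloud(c)[y0:y1,x0:x1]; hi=(P[...,2]>.04)
    print(cam,"hist",np.percentile(g[hi],[5,25,50,75,95]))
    t2,_=cv2.threshold(g[hi].reshape(-1,1),0,255,cv2.THRESH_OTSU)
    m=((g<t2)&hi).astype(np.uint8);m=cv2.morphologyEx(m,cv2.MORPH_CLOSE,np.ones((5,5)));m=cv2.morphologyEx(m,cv2.MORPH_OPEN,np.ones((5,5)))
    k=max(cv2.findContours(m,0,1)[0],key=cv2.contourArea);k=cv2.convexHull(k).reshape(-1,2)+[x0,y0]
    print("plate",circ(c,k,.05)); 
for cam,boxes in(("top",((232,290,282,336),(350,268,395,314))),("side",((238,200,282,232),(252,278,302,316)))):
  c=d[cam]
  for x0,y0,x1,y1 in boxes:
    r=cv2.cvtColor(c["color"][y0:y1,x0:x1],cv2.COLOR_BGR2HSV)
    blue=cv2.inRange(r,(100,110,40),(128,255,255)); lab,n=None,0
    # inner blue disc: component containing centre
    n,lab=cv2.connectedComponents(blue,connectivity=4);
    h,w=blue.shape;l=lab[h//2,w//2];k=max(cv2.findContours((lab==l).astype(np.uint8),0,1)[0],key=cv2.contourArea)
    print(cam,"ring",circ(c,k.reshape(-1,2)+[x0,y0],.003))
P=cloud(d["top"]);print("black",P[190:216,296:320][(P[190:216,296:320,2]>.008)].mean(0),P[190:216,296:320,2].max())
```

```text
top hist [ 99. 103. 106. 126. 131.]
plate (array([ 625. , -257.3]), array([115.7, 120.7]))
side hist [ 94. 121. 124. 155. 164.]
plate (array([ 624.2, -266.8]), array([111.2, 122.6]))
top ring (array([443.8,  95.8]), array([49.2, 49.8]))
top ring (array([ 484.2, -120. ]), array([49.4, 50.1]))
side ring (array([443.4,  98.3]), array([46.3, 48. ]))
side ring (array([ 483.7, -118.4]), array([47.3, 48.9]))
black [0.64828628 0.0015001  0.02076514] nan
```

{"api": "servo_tool", "payload": {"commands": [{"dr":[0,0,-0.12],"linear":[0,0,0],"fingers":85},{"dr":[0,0,-0.12],"linear":[0,0,0],"fingers":85},{"dr":[0,0,-0.115],"linear":[0,0,0],"fingers":85},{"dr":[0,0,0],"linear":[0,0,0],"fingers":85}]}}

```text
time: 0.55
position: [0.191, 0.5156, 0.2311]
eef_rot: [-3.141, -0.0, -3.14]
force: [0.7, -0.5, -0.8]
finger_gap: 0.085
finger_force: 0.0
```

{"api": "servo_tool", "payload": {"commands": [{"dr":[0,0,0],"linear":[-0.5,-0.44,0],"fingers":85},{"dr":[0,0,0],"linear":[-1,-0.87,0],"fingers":85},{"dr":[0,0,0],"linear":[-1,-0.87,0],"fingers":85},{"dr":[0,0,0],"linear":[-1,-0.87,0],"fingers":85},{"dr":[0,0,0],"linear":[-1,-0.87,0],"fingers":85},{"dr":[0,0,0],"linear":[-1,-0.87,0],"fingers":85},{"dr":[0,0,0],"linear":[-1,-0.87,0],"fingers":85},{"dr":[0,0,0],"linear":[-1,-0.87,0],"fingers":85},{"dr":[0,0,0],"linear":[-1,-0.87,0],"fingers":85},{"dr":[0,0,0],"linear":[-1,-0.87,0],"fingers":85},{"dr":[0,0,0],"linear":[-1,-0.87,0],"fingers":85},{"dr":[0,0,0],"linear":[-1,-0.87,0],"fingers":85},{"dr":[0,0,0],"linear":[-1,-0.87,0],"fingers":85},{"dr":[0,0,0],"linear":[-1,-0.87,0],"fingers":85},{"dr":[0,0,0],"linear":[-1,-0.87,0],"fingers":85},{"dr":[0,0,0],"linear":[-1,-0.87,0],"fingers":85},{"dr":[0,0,0],"linear":[-1,-0.87,0],"fingers":85},{"dr":[0,0,0],"linear":[-1,-0.87,0],"fingers":85},{"dr":[0,0,0],"linear":[-0.5,-0.43,0],"fingers":85},{"dr":[0,0,0],"linear":[0,0,0],"fingers":85}]}}

```text
time: 2.55
position: [0.6422, 0.1226, 0.2302]
eef_rot: [-3.141, -0.001, 3.137]
force: [-0.0, -0.1, -0.7]
finger_gap: 0.0849
finger_force: 0.0
```

Run:
```python
from h import *;import pickle
s,d=pickle.load(open("d0.pkl","rb"))
for cam,x0,y0,x1,y1,t in(("top",405,170,500,262,116),("side",308,310,410,395,140)):
    c=d[cam];g=cv2.GaussianBlur(cv2.cvtColor(c["color"],cv2.COLOR_BGR2GRAY),(3,3),0)[y0:y1,x0:x1];P=cloud(c)[y0:y1,x0:x1]
    hi=(P[...,2]>.042)&(P[...,2]<.06);X=P[hi][:,:2]
    r=cv2.minAreaRect(np.float32(X*1000));print(cam,"housing",r, cv2.boxPoints(r).round(0).tolist())
    m=((g<t)&hi).astype(np.uint8);K=cv2.getStructuringElement(2,(25,25))
    m=cv2.morphologyEx(cv2.morphologyEx(m,cv2.MORPH_CLOSE,np.ones((5,5))),cv2.MORPH_OPEN,K)
    k=max(cv2.findContours(m,0,1)[0],key=cv2.contourArea).reshape(-1,2)+[x0,y0]
    e=cv2.fitEllipse(np.float32(plane(c,k,.05)[:,:2]*1000));print(e)
    if cam=="top":cv2.imwrite("pics/p.png",cv2.resize(np.hstack([g,m*255]),None,fx=4,fy=4))
```

```text
top housing ((611.7803955078125, -261.7950134277344), (139.7515869140625, 118.23100280761719), 2.5973119735717773) [[539.0, -206.0], [545.0, -324.0], [684.0, -318.0], [679.0, -200.0]]
((623.550048828125, -259.3786926269531), (109.02185821533203, 113.69985961914062), 19.235628128051758)
side housing ((609.6297607421875, -263.56744384765625), (143.7344970703125, 121.65270233154297), 1.9270117282867432) [[536.0, -205.0], [540.0, -327.0], [684.0, -322.0], [679.0, -200.0]]
((623.3837890625, -265.6837158203125), (107.9692153930664, 115.8990707397461), 0.2531837224960327)
```

{"api": "servo_tool", "payload": {"commands": [{"dr":[0,0,0],"linear":[-0.74,-0.56,0],"fingers":85},{"dr":[0,0,0],"linear":[-0.75,-0.55,0],"fingers":85},{"dr":[0,0,0],"linear":[-0.75,-0.55,0],"fingers":85},{"dr":[0,0,0],"linear":[0,0,0.8],"fingers":85},{"dr":[0,0,0],"linear":[0,0,0.8],"fingers":85},{"dr":[0,0,0],"linear":[0,0,0.8],"fingers":85},{"dr":[0,0,0],"linear":[0,0,0.8],"fingers":85},{"dr":[0,0,0],"linear":[0,0,0],"fingers":85},{"dr":[0,0,0],"linear":[0,0,0],"fingers":85}]}}

```text
time: 3.45
position: [0.6969, 0.0835, 0.152]
eef_rot: [3.142, 0.0, 3.141]
force: [-0.1, 0.1, 1.0]
finger_gap: 0.085
finger_force: 0.0
```

Run:
```python
from h import *
from workcell import env
s=env.state();c=env.read_camera("wrist");print(s["position"],s["eef_rot"])
im=c["color"].copy()
th=np.linspace(0,6.283,40)
for (x,y),z,r in(((.698,.081),.075,.029),((.591,.082),.010,.034)):
    for p in project(c,np.c_[x+r*np.cos(th),y+r*np.sin(th),np.full(40,z)],s): cv2.circle(im,tuple(int(v) for v in p),1,(0,255,0),-1)
cv2.imwrite("pics/w1.png",im)
```

```text
[0.69692834 0.08350674 0.1520125 ] [3.14151155e+00 1.49622010e-04 3.14135345e+00]
```

View pics/w1.png

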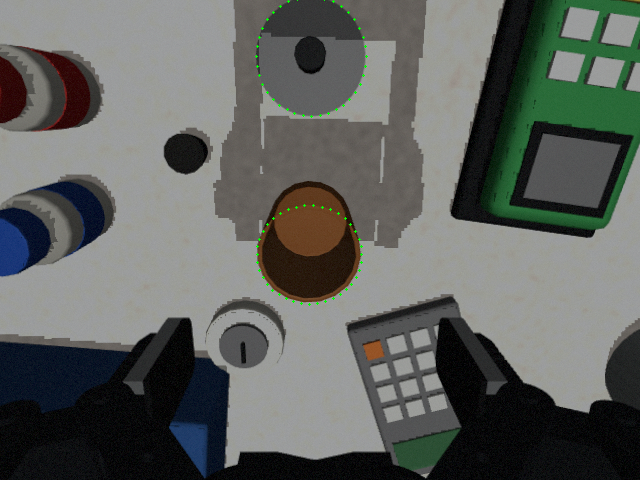

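The overlay circles match the beaker rim (309,252) and the cover (312,57) to about 1 mm. I'll descend and grasp.

{"api": "servo_tool", "payload": {"commands": [{"dr":[0,0,0],"linear":[-0.04,-0.1,0.6],"fingers":85},{"dr":[0,0,0],"linear":[0,0,0.8],"fingers":85},{"dr":[0,0,0],"linear":[0,0,0.8],"fingers":85},{"dr":[0,0,0],"linear":[0,0,0.8],"fingers":85},{"dr":[0,0,0],"linear":[0,0,0.8],"fingers":85},{"dr":[0,0,0],"linear":[0,0,0.6],"fingers":85},{"dr":[0,0,0],"linear":[0,0,0.28],"fingers":85},{"dr":[0,0,0],"linear":[0,0,0],"fingers":50},{"dr":[0,0,0],"linear":[0,0,0],"fingers":50},{"dr":[0,0,0],"linear":[0,0,0],"fingers":50},{"dr":[0,0,0],"linear":[0,0,0],"fingers":50},{"dr":[0,0,0],"linear":[0,0,0],"fingers":50},{"dr":[0,0,0],"linear":[0,0,0],"fingers":50}]}}

```text
time: 4.8
position: [0.699, 0.0803, 0.0359]
eef_rot: [-3.142, 0.003, -3.141]
force: [-0.6, -1.0, 5.6]
finger_gap: 0.0576
finger_force: 64.5
```

{"api": "servo_tool", "payload": {"commands": [{"dr":[0,0,0],"linear":[0,0,-0.4],"fingers":50},{"dr":[0,0,0],"linear":[0,0,-0.8],"fingers":50},{"dr":[0,0,0],"linear":[0,0,-0.8],"fingers":50},{"dr":[0,0,0],"linear":[0,0,-0.8],"fingers":50},{"dr":[0,0,0],"linear":[0,0,-0.8],"fingers":50},{"dr":[0,0,0],"linear":[0,0,-0.8],"fingers":50},{"dr":[0,0,0],"linear":[0,0,-0.8],"fingers":50},{"dr":[0,0,0],"linear":[0,0,-0.8],"fingers":50},{"dr":[0,0,0],"linear":[0.1,-0.4,0],"fingers":50},{"dr":[0,0,0],"linear":[0.2,-0.9,0],"fingers":50},{"dr":[0,0,0],"linear":[0.2,-0.9,0],"fingers":50},{"dr":[0,0,0],"linear":[0.2,-0.9,0],"fingers":50},{"dr":[0,0,0],"linear":[0.2,-0.9,0],"fingers":50},{"dr":[0,0,0],"linear":[0.2,-0.9,0],"fingers":50},{"dr":[0,0,0],"linear":[0.2,-0.9,0],"fingers":50},{"dr":[0,0,0],"linear":[0.2,-0.9,0],"fingers":50},{"dr":[0,0,0],"linear":[0.2,-0.9,0],"fingers":50},{"dr":[0,0,0],"linear":[0.2,-0.9,0],"fingers":50},{"dr":[0,0,0],"linear":[0.2,-0.9,0],"fingers":50},{"dr":[0,0,0],"linear":[0.2,-0.9,0],"fingers":50}]}}

```text
time: 6.8
position: [0.6396, -0.1785, 0.1832]
eef_rot: [3.141, -0.002, 3.141]
force: [-0.2, 0.3, -0.2]
finger_gap: 0.058
finger_force: 64.2
```

{"api": "servo_tool", "payload": {"commands": [{"dr":[0,0,0],"linear":[0.2,-0.9,0],"fingers":50},{"dr":[0,0,0],"linear":[0.2,-0.9,0],"fingers":50},{"dr":[0,0,0],"linear":[0.2,-0.9,0],"fingers":50},{"dr":[0,0,0],"linear":[0.2,-0.7,0],"fingers":50},{"dr":[0,0,0],"linear":[0,0,0],"fingers":50},{"dr":[0,0,0],"linear":[0,0,0],"fingers":50}]}}

```text
time: 7.4
position: [0.6204, -0.2621, 0.1838]
eef_rot: [3.141, -0.001, 3.141]
force: [0.5, 0.7, -1.8]
finger_gap: 0.0576
finger_force: 64.2
```

Run:
```python
from h import *
from workcell import env
s=env.state();c=env.read_camera("wrist");print(s["position"],s["eef_rot"])
im=c["color"].copy()
th=np.linspace(0,6.283,60)
for (x,y),z,r in(((.6235,-.2615),.05,.055),(s["position"][:2],s["position"][2]+.040,.029)):
    for p in project(c,np.c_[x+r*np.cos(th),y+r*np.sin(th),np.full(60,z)],s): cv2.circle(im,tuple(int(v) for v in p),1,(0,255,0),-1)
cv2.imwrite("pics/w2.png",im)
```

```text
[ 0.62038172 -0.26210675  0.18384472] [ 3.14077623e+00 -6.60489251e-04  3.14125746e+00]
```

View pics/w2.png

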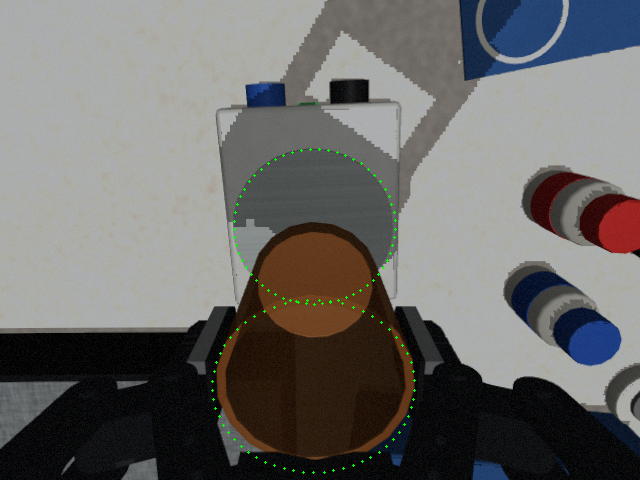

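The predicted plate circle matches the plate at (314,226). The beaker sits about 2 mm on the robot side of the TCP, so I shift x by +5 mm and lower.

{"api": "servo_tool", "payload": {"commands": [{"dr":[0,0,0],"linear":[-0.2,0,0.3],"fingers":50},{"dr":[0,0,0],"linear":[0,0,0.7],"fingers":50},{"dr":[0,0,0],"linear":[0,0,0.7],"fingers":50},{"dr":[0,0,0],"linear":[0,0,0.7],"fingers":50},{"dr":[0,0,0],"linear":[0,0,0.6],"fingers":50},{"dr":[0,0,0],"linear":[0,0,0.4],"fingers":50},{"dr":[0,0,0],"linear":[0,0,0.2],"fingers":50},{"dr":[0,0,0],"linear":[0,0,0.15],"fingers":50},{"dr":[0,0,0],"linear":[0,0,0.1],"fingers":50},{"dr":[0,0,0],"linear":[0,0,0],"fingers":50},{"dr":[0,0,0],"linear":[0,0,0],"fingers":50}]}}

```text
time: 8.55
position: [0.6259, -0.2623, 0.0886]
eef_rot: [-3.141, 0.001, -3.141]
force: [-0.1, 0.0, -0.3]
finger_gap: 0.0576
finger_force: 64.2
```

{"api": "servo_tool", "payload": {"commands": [{"dr":[0,0,0],"linear":[0,0,0.06],"fingers":50},{"dr":[0,0,0],"linear":[0,0,0.05],"fingers":50},{"dr":[0,0,0],"linear":[0,0,0],"fingers":50}]}}

```text
time: 8.85
position: [0.6258, -0.2623, 0.0859]
eef_rot: [-3.141, 0.001, -3.141]
force: [-0.9, 0.3, 3.1]
finger_gap: 0.0578
finger_force: 64.4
```

{"api": "servo_tool", "payload": {"commands": [{"dr":[0,0,0],"linear":[0,0,0],"fingers":66},{"dr":[0,0,0],"linear":[0,0,0],"fingers":85},{"dr":[0,0,0],"linear":[0,0,0],"fingers":85},{"dr":[0,0,0],"linear":[0,0,0],"fingers":85},{"dr":[0,0,0],"linear":[0,0,0],"fingers":85},{"dr":[0,0,0],"linear":[0,0,-0.4],"fingers":85},{"dr":[0,0,0],"linear":[0,0,-0.8],"fingers":85},{"dr":[0,0,0],"linear":[0,0,-0.8],"fingers":85},{"dr":[0,0,0],"linear":[0,0,-0.8],"fingers":85},{"dr":[0,0,0],"linear":[0,0,-0.8],"fingers":85},{"dr":[0,0,0],"linear":[0,0,-0.8],"fingers":85},{"dr":[0,0,0],"linear":[0,0,-0.8],"fingers":85},{"dr":[0,0,0],"linear":[0,0,0],"fingers":85}]}}

```text
time: 10.15
position: [0.6265, -0.2626, 0.2191]
eef_rot: [-3.138, 0.005, -3.141]
force: [-0.2, -0.3, 0.0]
finger_gap: 0.0847
finger_force: 0.0
```

Run:
```python
from h import *
from workcell import env
s=env.state();c=env.read_camera("top");cw=env.read_camera("wrist");print(s["position"])
for c,ss,z in((c,None,.125),(cw,s,.125)):
    P=cloud(c,ss);hsv=cv2.cvtColor(c["color"],cv2.COLOR_BGR2HSV)
    m=(hsv[...,0]<20)&(hsv[...,1]>90)&(abs(P[...,0]-.62)<.06)&(abs(P[...,1]+.262)<.06)&(P[...,2]>.116)&(P[...,2]<.14)
    Q=P[m];(x,y),r=cv2.minEnclosingCircle(np.float32(Q[:,:2]));print(m.sum(),x,y,2*r,np.median(Q[:,2]))
```

```text
[ 0.6265218  -0.26262418  0.21910962]
104 0.6221727132797241 -0.25190162658691406 0.05254098027944565 0.1220836709801375
2254 0.6247231960296631 -0.26275038719177246 0.058083876967430115 0.12617717169554277
```

{"api": "servo_tool", "payload": {"commands": [{"dr":[0,0,0],"linear":[0.1,0.5,0],"fingers":85},{"dr":[0,0,0],"linear":[0.1,0.9,0],"fingers":85},{"dr":[0,0,0],"linear":[0.1,0.9,0],"fingers":85},{"dr":[0,0,0],"linear":[0.1,0.9,0],"fingers":85},{"dr":[0,0,0],"linear":[0.1,0.9,0],"fingers":85},{"dr":[0,0,0],"linear":[0.1,0.9,0],"fingers":85},{"dr":[0,0,0],"linear":[0.1,0.9,0],"fingers":85},{"dr":[0,0,0],"linear":[0.1,0.9,0],"fingers":85},{"dr":[0,0,0],"linear":[0.1,0.9,0],"fingers":85},{"dr":[0,0,0],"linear":[0.1,0.9,0],"fingers":85},{"dr":[0,0,0],"linear":[0.1,0.9,0],"fingers":85},{"dr":[0,0,0],"linear":[0.1,0.9,0],"fingers":85},{"dr":[0,0,0],"linear":[0.1,0.9,0],"fingers":85},{"dr":[0,0,0],"linear":[0.1,0.9,0],"fingers":85},{"dr":[0,0,0],"linear":[0,0.9,0],"fingers":85},{"dr":[0,0,0],"linear":[0,0.6,0.4],"fingers":85},{"dr":[0,0,0],"linear":[0,0,0.8],"fingers":85},{"dr":[0,0,0],"linear":[0,0,0.8],"fingers":85},{"dr":[0,0,0],"linear":[0,0,0.8],"fingers":85},{"dr":[0,0,0],"linear":[0,0,0],"fingers":85}]}}

```text
time: 12.25
position: [0.5886, 0.0807, 0.1416]
eef_rot: [3.141, -0.007, -3.141]
force: [-0.7, -0.0, 0.3]
finger_gap: 0.0852
finger_force: 0.0
```

{"api": "servo_tool", "payload": {"commands": [{"dr":[0,0,0],"linear":[-0.1,0.05,0.6],"fingers":60},{"dr":[0,0,0],"linear":[0,0,0.8],"fingers":60},{"dr":[0,0,0],"linear":[0,0,0.8],"fingers":60},{"dr":[0,0,0],"linear":[0,0,0.8],"fingers":60},{"dr":[0,0,0],"linear":[0,0,0.8],"fingers":60},{"dr":[0,0,0],"linear":[0,0,0.5],"fingers":60},{"dr":[0,0,0],"linear":[0,0,0],"fingers":60},{"dr":[0,0,0],"linear":[0,0,0],"fingers":60}]}}

```text
time: 13.05
position: [0.5935, 0.0816, 0.0385]
eef_rot: [-3.142, 0.001, -3.141]
force: [0.2, -0.3, -0.2]
finger_gap: 0.06
finger_force: 0.0
```

{"api": "servo_tool", "payload": {"commands": [{"dr":[0,0,0],"linear":[0.08,0,0.5],"fingers":60},{"dr":[0,0,0],"linear":[0,0,0.4],"fingers":60},{"dr":[0,0,0],"linear":[0,0,0],"fingers":40},{"dr":[0,0,0],"linear":[0,0,0],"fingers":12},{"dr":[0,0,0],"linear":[0,0,0],"fingers":12},{"dr":[0,0,0],"linear":[0,0,0],"fingers":12},{"dr":[0,0,0],"linear":[0,0,0],"fingers":12},{"dr":[0,0,0],"linear":[0,0,0],"fingers":12},{"dr":[0,0,0],"linear":[0,0,0],"fingers":12}]}}

```text
time: 13.95
position: [0.5917, 0.0816, 0.0162]
eef_rot: [-3.142, 0.002, -3.141]
force: [-1.1, 0.1, 5.1]
finger_gap: 0.0155
finger_force: 58.5
```

{"api": "servo_tool", "payload": {"commands": [{"dr":[0,0,0],"linear":[0,0,-0.4],"fingers":12},{"dr":[0,0,0],"linear":[0,0,-0.8],"fingers":12},{"dr":[0,0,0],"linear":[0,0,-0.8],"fingers":12},{"dr":[0,0,0],"linear":[0,0,-0.8],"fingers":12},{"dr":[0,0,0],"linear":[0,0,0],"fingers":12},{"dr":[0,0,0],"linear":[0,0,0],"fingers":12}]}}

```text
time: 14.55
position: [0.591, 0.0815, 0.0853]
eef_rot: [-3.142, 0.0, -3.141]
force: [-0.7, 0.1, -1.0]
finger_gap: 0.0159
finger_force: 58.5
```

Run:
```python
from h import *
from workcell import env
s=env.state();c=env.read_camera("wrist");print(s["position"],s["finger_gap"],s["eef_rot"])
im=c["color"].copy();P=cloud(c,s)
th=np.linspace(0,6.283,60);p0=s["position"]
for p in project(c,np.c_[p0[0]+.034*np.cos(th),p0[1]+.034*np.sin(th),np.full(60,p0[2]-.006)],s): cv2.circle(im,tuple(int(v) for v in p),1,(0,255,0),-1)
cv2.imwrite("pics/w3.png",im)
m=(abs(P[...,2]-(p0[2]-.006))<.015)&(np.hypot(P[...,0]-p0[0],P[...,1]-p0[1])<.045)
Q=P[m];A=np.c_[Q[:,:2]-p0[:2],np.ones(len(Q))];print(m.sum(),np.linalg.lstsq(A,Q[:,2]-p0[2],rcond=None)[0],(Q-p0).min(0),(Q-p0).max(0))
```

```text
[0.59095667 0.08154561 0.0852563 ] 0.015856456488382034 [-3.14156415e+00  3.79121001e-05 -3.14141041e+00]
13576 [ 0.01966181  0.00107772 -0.00547977] [-0.03526271 -0.03370566 -0.01195972] [0.03367811 0.03411446 0.00899429]
```

View pics/w3.png

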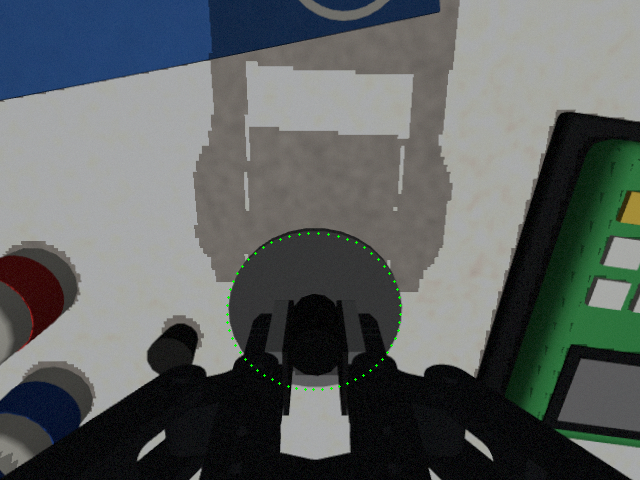

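The cover is held level and centred at (315,310). I carry it to the beaker.

{"api": "servo_tool", "payload": {"commands": [{"dr":[0,0,0],"linear":[0,0,-0.5],"fingers":12},{"dr":[0,0,0],"linear":[0,0,-0.9],"fingers":12},{"dr":[0,0,0],"linear":[0,0,-0.9],"fingers":12},{"dr":[0,0,0],"linear":[0,0,-0.9],"fingers":12},{"dr":[0,0,0],"linear":[0,0,-0.9],"fingers":12},{"dr":[0,0,0],"linear":[0,0,-0.9],"fingers":12},{"dr":[0,0,0],"linear":[-0.1,-0.5,0],"fingers":12},{"dr":[0,0,0],"linear":[-0.1,-0.9,0],"fingers":12},{"dr":[0,0,0],"linear":[-0.1,-0.9,0],"fingers":12},{"dr":[0,0,0],"linear":[-0.1,-0.9,0],"fingers":12},{"dr":[0,0,0],"linear":[-0.1,-0.9,0],"fingers":12},{"dr":[0,0,0],"linear":[-0.1,-0.9,0],"fingers":12},{"dr":[0,0,0],"linear":[-0.1,-0.9,0],"fingers":12},{"dr":[0,0,0],"linear":[-0.1,-0.9,0],"fingers":12},{"dr":[0,0,0],"linear":[-0.1,-0.9,0],"fingers":12},{"dr":[0,0,0],"linear":[-0.1,-0.9,0],"fingers":12},{"dr":[0,0,0],"linear":[-0.1,-0.9,0],"fingers":12},{"dr":[0,0,0],"linear":[-0.1,-0.9,0],"fingers":12},{"dr":[0,0,0],"linear":[-0.1,-0.9,0],"fingers":12},{"dr":[0,0,0],"linear":[-0.1,-0.9,0],"fingers":12}]}}

```text
time: 16.6
position: [0.6257, -0.225, 0.2089]
eef_rot: [3.141, -0.002, 3.141]
force: [-0.4, 0.4, -0.6]
finger_gap: 0.0156
finger_force: 58.5
```

{"api": "servo_tool", "payload": {"commands": [{"dr":[0,0,0],"linear":[0,-0.9,0],"fingers":12},{"dr":[0,0,0],"linear":[0,-0.65,0],"fingers":12},{"dr":[0,0,0],"linear":[0,0,0],"fingers":12},{"dr":[0,0,0],"linear":[0,0,0],"fingers":12},{"dr":[0,0,0],"linear":[0,0,0],"fingers":12}]}}

```text
time: 17.1
position: [0.6263, -0.2612, 0.2105]
eef_rot: [3.141, 0.0, -3.14]
force: [-0.0, -0.3, 0.0]
finger_gap: 0.0158
finger_force: 58.6
```

{"api": "servo_tool", "payload": {"commands": [{"dr":[0,0,0],"linear":[0.04,-0.06,0.3],"fingers":12},{"dr":[0,0,0],"linear":[0,0,0.6],"fingers":12},{"dr":[0,0,0],"linear":[0,0,0.6],"fingers":12},{"dr":[0,0,0],"linear":[0,0,0.5],"fingers":12},{"dr":[0,0,0],"linear":[0,0,0.3],"fingers":12},{"dr":[0,0,0],"linear":[0,0,0.2],"fingers":12},{"dr":[0,0,0],"linear":[0,0,0.2],"fingers":12},{"dr":[0,0,0],"linear":[0,0,0.2],"fingers":12},{"dr":[0,0,0],"linear":[0,0,0],"fingers":12},{"dr":[0,0,0],"linear":[0,0,0],"fingers":12}]}}

```text
time: 18.1
position: [0.6253, -0.2637, 0.138]
eef_rot: [-3.141, 0.0, -3.141]
force: [-0.1, -0.6, 0.6]
finger_gap: 0.0155
finger_force: 58.6
```

{"api": "servo_tool", "payload": {"commands": [{"dr":[0,0,0],"linear":[0,0.02,0.06],"fingers":12},{"dr":[0,0,0],"linear":[0,0,0.05],"fingers":12},{"dr":[0,0,0],"linear":[0,0,0],"fingers":12}]}}

```text
time: 18.4
position: [0.6253, -0.2632, 0.1352]
eef_rot: [-3.141, 0.0, -3.141]
force: [0.7, -0.1, 0.6]
finger_gap: 0.0157
finger_force: 58.6
```

{"api": "servo_tool", "payload": {"commands": [{"dr":[0,0,0],"linear":[0,0,0.04],"fingers":12},{"dr":[0,0,0],"linear":[0,0,0],"fingers":22},{"dr":[0,0,0],"linear":[0,0,0],"fingers":45},{"dr":[0,0,0],"linear":[0,0,0],"fingers":60},{"dr":[0,0,0],"linear":[0,0,0],"fingers":60},{"dr":[0,0,0],"linear":[0,0,-0.3],"fingers":60},{"dr":[0,0,0],"linear":[0,0,-0.7],"fingers":60},{"dr":[0,0,0],"linear":[0,0,-0.8],"fingers":60},{"dr":[0,0,0],"linear":[0,0,-0.8],"fingers":60},{"dr":[0,0,0],"linear":[0,0,-0.4],"fingers":60},{"dr":[0,0,0],"linear":[0,0,0],"fingers":60}]}}

```text
time: 19.5
position: [0.6256, -0.2634, 0.2108]
eef_rot: [-3.14, 0.003, -3.141]
force: [0.5, 0.7, -0.4]
finger_gap: 0.0601
finger_force: 0.0
```

Run:
```python
from h import *
from workcell import env
s=env.state();c=env.read_camera("wrist");print(s["position"])
P=cloud(c,s);p0=np.array([.6245,-.263,.129])
m=(abs(P[...,2]-.129)<.008)&(np.hypot(P[...,0]-p0[0],P[...,1]-p0[1])<.045)
Q=P[m];(x,y),r=cv2.minEnclosingCircle(np.float32(Q[:,:2]));A=np.c_[Q[:,:2]-p0[:2],np.ones(len(Q))];print(m.sum(),np.linalg.lstsq(A,Q[:,2],rcond=None)[0],x,y,2*r)
```

```text
[ 0.62560605 -0.26339784  0.21075908]
9571 [0.00017767 0.00097332 0.1287016 ] 0.624595046043396 -0.2628939151763916 0.06859277188777924
```

The cover is seated: flange top at 128.7 mm (expected 129), level and centred. Red bottle next.

{"api": "servo_tool", "payload": {"commands": [{"dr":[0,0,0],"linear":[0.06,0.65,0],"fingers":70},{"dr":[0,0,0],"linear":[0.06,0.85,0],"fingers":70},{"dr":[0,0,0],"linear":[0.06,0.85,0],"fingers":70},{"dr":[0,0,0],"linear":[0.06,0.85,0],"fingers":70},{"dr":[0,0,0],"linear":[0.06,0.85,0],"fingers":70},{"dr":[0,0,0],"linear":[0.06,0.85,0],"fingers":70},{"dr":[0,0,0],"linear":[0.06,0.85,0],"fingers":70},{"dr":[0,0,0],"linear":[0.06,0.85,0],"fingers":70},{"dr":[0,0,0],"linear":[0.06,0.85,0.3],"fingers":70},{"dr":[0,0,0],"linear":[0,0,0.8],"fingers":70},{"dr":[0,0,0],"linear":[0,0,0.8],"fingers":70},{"dr":[0,0,0],"linear":[0,0,0.8],"fingers":70},{"dr":[0,0,0],"linear":[0,0,0.8],"fingers":70},{"dr":[0,0,0],"linear":[0,0,0],"fingers":70},{"dr":[0,0,0],"linear":[0,0,0],"fingers":70}]}}

```text
time: 21.05
position: [0.6118, -0.0764, 0.1221]
eef_rot: [-3.142, 0.0, -3.141]
force: [0.0, 0.7, 0.3]
finger_gap: 0.0699
finger_force: 0.0
```

{"api": "servo_tool", "payload": {"commands": [{"dr":[0,0,0],"linear":[0.02,-0.02,0.5],"fingers":70},{"dr":[0,0,0],"linear":[0,0,0.8],"fingers":70},{"dr":[0,0,0],"linear":[0,0,0.8],"fingers":70},{"dr":[0,0,0],"linear":[0,0,0.8],"fingers":70},{"dr":[0,0,0],"linear":[0,0,0.6],"fingers":70},{"dr":[0,0,0],"linear":[0,0,0],"fingers":70},{"dr":[0,0,0],"linear":[0,0,0],"fingers":36},{"dr":[0,0,0],"linear":[0,0,0],"fingers":36},{"dr":[0,0,0],"linear":[0,0,0],"fingers":36},{"dr":[0,0,0],"linear":[0,0,0],"fingers":36},{"dr":[0,0,0],"linear":[0,0,0],"fingers":36}]}}

```text
time: 22.15
position: [0.612, -0.0777, 0.0356]
eef_rot: [-3.141, 0.003, -3.141]
force: [0.3, 0.9, 6.2]
finger_gap: 0.0415
finger_force: 61.5
```

{"api": "servo_tool", "payload": {"commands": [{"dr":[0,0,0],"linear":[0,0,-0.4],"fingers":36},{"dr":[0,0,0],"linear":[0,0,-0.8],"fingers":36},{"dr":[0,0,0],"linear":[0,0,-0.8],"fingers":36},{"dr":[0,0,0],"linear":[0,0,-0.8],"fingers":36},{"dr":[0,0,0],"linear":[0.4,0.4,-0.2],"fingers":36},{"dr":[0,0,0],"linear":[0.7,0.73,0],"fingers":36},{"dr":[0,0,0],"linear":[0.7,0.73,0],"fingers":36},{"dr":[0,0,0],"linear":[0.7,0.73,0],"fingers":36},{"dr":[0,0,0],"linear":[0.7,0.73,0],"fingers":36},{"dr":[0,0,0],"linear":[0.7,0.73,0],"fingers":36},{"dr":[0,0,0],"linear":[0.7,0.73,0],"fingers":36},{"dr":[0,0,0],"linear":[0.7,0.73,0],"fingers":36},{"dr":[0,0,0],"linear":[0.7,0.73,0],"fingers":36},{"dr":[0,0,0],"linear":[0.7,0.73,0],"fingers":36},{"dr":[0,0,0],"linear":[0,0,0.4],"fingers":36},{"dr":[0,0,0],"linear":[0,0,0.7],"fingers":36},{"dr":[0,0,0],"linear":[0,0,0.6],"fingers":36},{"dr":[0,0,0],"linear":[0,0,0.4],"fingers":36},{"dr":[0,0,0],"linear":[0,0,0],"fingers":36},{"dr":[0,0,0],"linear":[0,0,0],"fingers":36}]}}

```text
time: 24.15
position: [0.4437, 0.0967, 0.0566]
eef_rot: [-3.142, -0.0, -3.142]
force: [-0.3, -0.1, -0.6]
finger_gap: 0.0416
finger_force: 61.0
```

{"api": "servo_tool", "payload": {"commands": [{"dr":[0,0,0],"linear":[-0.03,0,0.3],"fingers":36},{"dr":[0,0,0],"linear":[0,0,0.2],"fingers":36},{"dr":[0,0,0],"linear":[0,0,0.15],"fingers":36},{"dr":[0,0,0],"linear":[0,0,0.06],"fingers":36},{"dr":[0,0,0],"linear":[0,0,0],"fingers":36}]}}

```text
time: 24.65
position: [0.4444, 0.0968, 0.0388]
eef_rot: [-3.142, -0.0, -3.141]
force: [-0.1, 0.2, -0.7]
finger_gap: 0.042
finger_force: 61.0
```

{"api": "servo_tool", "payload": {"commands": [{"dr":[0,0,0],"linear":[0,0,0.02],"fingers":36},{"dr":[0,0,0],"linear":[0,0,0],"fingers":50},{"dr":[0,0,0],"linear":[0,0,0],"fingers":70},{"dr":[0,0,0],"linear":[0,0,0],"fingers":70},{"dr":[0,0,0],"linear":[0,0,-0.3],"fingers":70},{"dr":[0,0,0],"linear":[0,0,-0.7],"fingers":70},{"dr":[0,0,0],"linear":[0,0,-0.9],"fingers":70},{"dr":[0,0,0],"linear":[0,0,-0.9],"fingers":70},{"dr":[0,0,0],"linear":[0,0,-0.9],"fingers":70},{"dr":[0,0,0],"linear":[0,0,-0.5],"fingers":70},{"dr":[0,0,0],"linear":[-0.5,-0.37,0],"fingers":70},{"dr":[0,0,0],"linear":[-0.93,-0.67,0],"fingers":70},{"dr":[0,0,0],"linear":[-0.93,-0.67,0],"fingers":70},{"dr":[0,0,0],"linear":[-0.93,-0.67,0],"fingers":70},{"dr":[0,0,0],"linear":[-0.93,-0.67,0],"fingers":70},{"dr":[0,0,0],"linear":[-0.93,-0.67,0],"fingers":70},{"dr":[0,0,0],"linear":[-0.93,-0.67,0],"fingers":70},{"dr":[0,0,0],"linear":[-0.93,-0.67,0],"fingers":70},{"dr":[0,0,0],"linear":[-0.93,-0.67,0],"fingers":70},{"dr":[0,0,0],"linear":[-0.93,-0.67,0],"fingers":70}]}}

```text
time: 26.65
position: [0.6672, -0.0648, 0.1423]
eef_rot: [3.141, -0.001, 3.141]
force: [-0.3, 0.5, -0.2]
finger_gap: 0.0698
finger_force: 0.0
```

{"api": "servo_tool", "payload": {"commands": [{"dr":[0,0,0],"linear":[-0.93,-0.67,0],"fingers":70},{"dr":[0,0,0],"linear":[0,0,0.4],"fingers":70},{"dr":[0,0,0],"linear":[0,0,0.6],"fingers":70},{"dr":[0,0,0],"linear":[0,0,0],"fingers":70},{"dr":[0,0,0],"linear":[0,0,0],"fingers":70}]}}

```text
time: 27.15
position: [0.6892, -0.08, 0.1179]
eef_rot: [3.141, -0.001, -3.141]
force: [-0.4, 0.6, 1.1]
finger_gap: 0.0698
finger_force: 0.0
```

{"api": "servo_tool", "payload": {"commands": [{"dr":[0,0,0],"linear":[0,0,0.5],"fingers":70},{"dr":[0,0,0],"linear":[0,0,0.8],"fingers":70},{"dr":[0,0,0],"linear":[0,0,0.8],"fingers":70},{"dr":[0,0,0],"linear":[0,0,0.8],"fingers":70},{"dr":[0,0,0],"linear":[0,0,0.4],"fingers":70},{"dr":[0,0,0],"linear":[0,0,0],"fingers":70},{"dr":[0,0,0],"linear":[0,0,0],"fingers":36},{"dr":[0,0,0],"linear":[0,0,0],"fingers":36},{"dr":[0,0,0],"linear":[0,0,0],"fingers":36},{"dr":[0,0,0],"linear":[0,0,0],"fingers":36},{"dr":[0,0,0],"linear":[0,0,0],"fingers":36}]}}

```text
time: 28.25
position: [0.6902, -0.0803, 0.0376]
eef_rot: [-3.141, 0.003, -3.141]
force: [-0.4, -0.7, 6.5]
finger_gap: 0.0415
finger_force: 61.2
```

{"api": "servo_tool", "payload": {"commands": [{"dr":[0,0,0],"linear":[0,0,-0.4],"fingers":36},{"dr":[0,0,0],"linear":[0,0,-0.8],"fingers":36},{"dr":[0,0,0],"linear":[0,0,-0.8],"fingers":36},{"dr":[0,0,0],"linear":[0,0,-0.8],"fingers":36},{"dr":[0,0,0],"linear":[0.4,-0.07,-0.2],"fingers":36},{"dr":[0,0,0],"linear":[0.8,-0.15,0],"fingers":36},{"dr":[0,0,0],"linear":[0.8,-0.15,0],"fingers":36},{"dr":[0,0,0],"linear":[0.8,-0.15,0],"fingers":36},{"dr":[0,0,0],"linear":[0.8,-0.15,0],"fingers":36},{"dr":[0,0,0],"linear":[0.8,-0.15,0],"fingers":36},{"dr":[0,0,0],"linear":[0.8,-0.15,0],"fingers":36},{"dr":[0,0,0],"linear":[0.8,-0.15,0],"fingers":36},{"dr":[0,0,0],"linear":[0.8,-0.15,0],"fingers":36},{"dr":[0,0,0],"linear":[0.8,-0.15,0],"fingers":36},{"dr":[0,0,0],"linear":[0.6,-0.15,0],"fingers":36},{"dr":[0,0,0],"linear":[0,0,0.4],"fingers":36},{"dr":[0,0,0],"linear":[0,0,0.7],"fingers":36},{"dr":[0,0,0],"linear":[0,0,0.6],"fingers":36},{"dr":[0,0,0],"linear":[0,0,0.4],"fingers":36},{"dr":[0,0,0],"linear":[0,0,0],"fingers":36}]}}

```text
time: 30.25
position: [0.4839, -0.1187, 0.0568]
eef_rot: [3.14, -0.003, -3.141]
force: [-0.4, -0.0, -0.5]
finger_gap: 0.0417
finger_force: 61.0
```

{"api": "servo_tool", "payload": {"commands": [{"dr":[0,0,0],"linear":[0,0,0],"fingers":36}]}}

```text
time: 30.35
position: [0.4846, -0.1191, 0.0583]
eef_rot: [3.142, -0.0, -3.141]
force: [-0.0, 0.3, -0.1]
finger_gap: 0.0418
finger_force: 61.0
```

{"api": "servo_tool", "payload": {"commands": [{"dr":[0,0,0],"linear":[-0.01,-0.01,0.3],"fingers":36},{"dr":[0,0,0],"linear":[0,0,0.2],"fingers":36},{"dr":[0,0,0],"linear":[0,0,0.13],"fingers":36},{"dr":[0,0,0],"linear":[0,0,0.07],"fingers":36},{"dr":[0,0,0],"linear":[0,0,0],"fingers":36},{"dr":[0,0,0],"linear":[0,0,0],"fingers":36}]}}

```text
time: 30.95
position: [0.4847, -0.1195, 0.0409]
eef_rot: [-3.141, 0.0, -3.141]
force: [-0.6, -1.1, -1.4]
finger_gap: 0.0419
finger_force: 61.0
```

{"api": "servo_tool", "payload": {"commands": [{"dr":[0,0,0],"linear":[0,0,0.02],"fingers":36},{"dr":[0,0,0],"linear":[0,0,0],"fingers":50},{"dr":[0,0,0],"linear":[0,0,0],"fingers":70},{"dr":[0,0,0],"linear":[0,0,0],"fingers":70},{"dr":[0,0,0],"linear":[0,0,-0.3],"fingers":70},{"dr":[0,0,0],"linear":[0,0,-0.7],"fingers":70},{"dr":[0,0,0],"linear":[0,0,-0.9],"fingers":70},{"dr":[0,0,0],"linear":[0,0,-0.9],"fingers":70},{"dr":[0,0,0],"linear":[0,0,-0.9],"fingers":70},{"dr":[0,0,0],"linear":[0,0,-0.5],"fingers":70},{"dr":[0,0,0],"linear":[0.05,0.4,0],"fingers":70},{"dr":[0,0,0],"linear":[0.1,0.8,0],"fingers":70},{"dr":[0,0,0],"linear":[0.1,0.8,0],"fingers":70},{"dr":[0,0,0],"linear":[0.1,0.8,0],"fingers":70},{"dr":[0,0,0],"linear":[0.1,0.8,0],"fingers":70},{"dr":[0,0,0],"linear":[0.1,0.8,0],"fingers":70},{"dr":[0,0,0],"linear":[0.1,0.8,0],"fingers":70},{"dr":[0,0,0],"linear":[0.1,0.8,0],"fingers":70},{"dr":[0,0,0],"linear":[0.1,0.8,0],"fingers":70},{"dr":[0,0,0],"linear":[0.1,0.8,0],"fingers":70}]}}

```text
time: 32.95
position: [0.4599, 0.0719, 0.1447]
eef_rot: [3.141, -0.001, -3.141]
force: [-0.5, 0.1, -0.6]
finger_gap: 0.07
finger_force: 0.0
```

{"api": "servo_tool", "payload": {"commands": [{"dr":[0,0,0],"linear":[0.1,0.8,0],"fingers":70},{"dr":[0,0,0],"linear":[0.1,0.8,0],"fingers":70},{"dr":[0,0,0],"linear":[0.1,0.8,0],"fingers":70},{"dr":[0,0,0],"linear":[0.1,0.8,0],"fingers":70},{"dr":[0,0,0],"linear":[0.1,0.8,0],"fingers":70},{"dr":[0,0,0],"linear":[0.1,0.8,0],"fingers":70},{"dr":[0,0,0],"linear":[0.1,0.8,0],"fingers":70},{"dr":[0,0,0],"linear":[0.1,0.8,0],"fingers":70},{"dr":[0,0,0],"linear":[0.1,0.8,0],"fingers":70},{"dr":[0,0,0],"linear":[0.1,0.8,0],"fingers":70},{"dr":[0,0,0],"linear":[0.1,0.8,0],"fingers":70},{"dr":[0,0,0],"linear":[0.1,0.8,0],"fingers":70},{"dr":[0,0,0],"linear":[0,0.6,0],"fingers":70},{"dr":[0,0,0],"linear":[0,0,0],"fingers":70},{"dr":[0,0,0],"linear":[0,0,0],"fingers":70}]}}

```text
time: 34.45
position: [0.4305, 0.3253, 0.1449]
eef_rot: [-3.141, -0.001, -3.141]
force: [0.4, 0.3, -0.5]
finger_gap: 0.0701
finger_force: 0.0
```

{"api": "servo_tool", "payload": {"commands": [{"dr":[0,0,0],"linear":[-0.02,0.01,0.5],"fingers":70},{"dr":[0,0,0],"linear":[0,0,0.8],"fingers":70},{"dr":[0,0,0],"linear":[0,0,0.8],"fingers":70},{"dr":[0,0,0],"linear":[0,0,0.8],"fingers":70},{"dr":[0,0,0],"linear":[0,0,0.8],"fingers":70},{"dr":[0,0,0],"linear":[0,0,0.6],"fingers":70},{"dr":[0,0,0],"linear":[0,0,0],"fingers":70},{"dr":[0,0,0],"linear":[0,0,0],"fingers":36},{"dr":[0,0,0],"linear":[0,0,0],"fingers":36},{"dr":[0,0,0],"linear":[0,0,0],"fingers":36},{"dr":[0,0,0],"linear":[0,0,0],"fingers":36},{"dr":[0,0,0],"linear":[0,0,0],"fingers":36}]}}

```text
time: 35.65
position: [0.432, 0.3258, 0.0392]
eef_rot: [3.141, 0.002, -3.141]
force: [-1.1, -1.9, 7.2]
finger_gap: 0.0418
finger_force: 61.1
```

Run:
```python
from h import *
from workcell import env
c=env.read_camera("side");P=cloud(c);hsv=cv2.cvtColor(c["color"],cv2.COLOR_BGR2HSV)
for n,hr,x,y in(("red",(0,10),.4437,.0965),("blue",(105,130),.484,-.1195)):
    m=(hsv[...,0]>=hr[0])&(hsv[...,0]<=hr[1])&(hsv[...,1]>90)&(np.hypot(P[...,0]-x,P[...,1]-y)<.04)&(P[...,2]>.084)
    Q=P[m];print(n,m.sum(),cv2.minEnclosingCircle(np.float32(Q[:,:2])),np.percentile(Q[:,2],95))
```

```text
red 165 ((0.44348669052124023, 0.09675489366054535), 0.018407275900244713) 0.09213811256113948
blue 268 ((0.4833572208881378, -0.11991313844919205), 0.018014471977949142) 0.09147637983181618
```

Red and blue are both within 1 mm of their circles. Yellow is gripped, so I carry it over the red bottle at height.

{"api": "servo_tool", "payload": {"commands": [{"dr":[0,0,0],"linear":[0,0,-0.4],"fingers":36},{"dr":[0,0,0],"linear":[0,0,-0.8],"fingers":36},{"dr":[0,0,0],"linear":[0,0,-0.8],"fingers":36},{"dr":[0,0,0],"linear":[0,0,-0.8],"fingers":36},{"dr":[0,0,0],"linear":[0,0,-0.8],"fingers":36},{"dr":[0,0,0],"linear":[0,0,-0.8],"fingers":36},{"dr":[0,0,0],"linear":[0,0,-0.8],"fingers":36},{"dr":[0,0,0],"linear":[-0.05,-0.4,-0.8],"fingers":36},{"dr":[0,0,0],"linear":[-0.08,-0.8,0],"fingers":36},{"dr":[0,0,0],"linear":[-0.08,-0.8,0],"fingers":36},{"dr":[0,0,0],"linear":[-0.08,-0.8,0],"fingers":36},{"dr":[0,0,0],"linear":[-0.08,-0.8,0],"fingers":36},{"dr":[0,0,0],"linear":[-0.08,-0.8,0],"fingers":36},{"dr":[0,0,0],"linear":[-0.08,-0.8,0],"fingers":36},{"dr":[0,0,0],"linear":[-0.08,-0.8,0],"fingers":36},{"dr":[0,0,0],"linear":[-0.08,-0.8,0],"fingers":36},{"dr":[0,0,0],"linear":[-0.08,-0.8,0],"fingers":36},{"dr":[0,0,0],"linear":[-0.08,-0.8,0],"fingers":36},{"dr":[0,0,0],"linear":[-0.08,-0.8,0],"fingers":36},{"dr":[0,0,0],"linear":[-0.08,-0.8,0],"fingers":36}]}}

```text
time: 37.7
position: [0.4565, 0.075, 0.1886]
eef_rot: [-3.142, 0.001, -3.141]
force: [0.9, -0.7, -0.4]
finger_gap: 0.0416
finger_force: 61.1
```

{"api": "servo_tool", "payload": {"commands": [{"dr":[0,0,0],"linear":[-0.08,-0.8,0],"fingers":36},{"dr":[0,0,0],"linear":[-0.08,-0.8,0],"fingers":36},{"dr":[0,0,0],"linear":[-0.08,-0.8,0],"fingers":36},{"dr":[0,0,0],"linear":[-0.08,-0.8,0],"fingers":36},{"dr":[0,0,0],"linear":[0,-0.3,0],"fingers":36},{"dr":[0,0,0],"linear":[0,0,0.4],"fingers":36},{"dr":[0,0,0],"linear":[0,0,0.8],"fingers":36},{"dr":[0,0,0],"linear":[0,0,0.8],"fingers":36},{"dr":[0,0,0],"linear":[0,0,0.8],"fingers":36},{"dr":[0,0,0],"linear":[0,0,0],"fingers":36},{"dr":[0,0,0],"linear":[0,0,0],"fingers":36}]}}

```text
time: 38.8
position: [0.4646, -0.0111, 0.118]
eef_rot: [3.141, -0.0, -3.141]
force: [0.2, 0.6, 0.2]
finger_gap: 0.0417
finger_force: 61.0
```

{"api": "servo_tool", "payload": {"commands": [{"dr":[0,0,0],"linear":[0,-0.02,0.4],"fingers":36},{"dr":[0,0,0],"linear":[0,0,0.7],"fingers":36},{"dr":[0,0,0],"linear":[0,0,0.7],"fingers":36},{"dr":[0,0,0],"linear":[0,0,0.5],"fingers":36},{"dr":[0,0,0],"linear":[0,0,0.3],"fingers":36},{"dr":[0,0,0],"linear":[0,0,0.2],"fingers":36},{"dr":[0,0,0],"linear":[0,0,0.1],"fingers":36},{"dr":[0,0,0],"linear":[0,0,0.05],"fingers":36},{"dr":[0,0,0],"linear":[0,0,0],"fingers":36},{"dr":[0,0,0],"linear":[0,0,0],"fingers":36}]}}

```text
time: 39.8
position: [0.4648, -0.0123, 0.0444]
eef_rot: [-3.141, 0.001, -3.141]
force: [-0.6, -0.3, -1.3]
finger_gap: 0.0418
finger_force: 61.1
```

{"api": "servo_tool", "payload": {"commands": [{"dr":[0,0,0],"linear":[0,0.02,0.05],"fingers":36},{"dr":[0,0,0],"linear":[0,0,0.04],"fingers":36},{"dr":[0,0,0],"linear":[0,0,0],"fingers":36},{"dr":[0,0,0],"linear":[0,0,0],"fingers":50},{"dr":[0,0,0],"linear":[0,0,0],"fingers":65},{"dr":[0,0,0],"linear":[0,0,0],"fingers":65},{"dr":[0,0,0],"linear":[0,0,0],"fingers":65},{"dr":[0,0,0],"linear":[0,0,-0.3],"fingers":65},{"dr":[0,0,0],"linear":[0,0,-0.7],"fingers":65},{"dr":[0,0,0],"linear":[0,0,-0.9],"fingers":65},{"dr":[0,0,0],"linear":[0,0,-0.9],"fingers":65},{"dr":[0,0,0],"linear":[0,0,-0.9],"fingers":65},{"dr":[0,0,0],"linear":[0,0,-0.9],"fingers":65},{"dr":[0,0,0],"linear":[0,0,-0.9],"fingers":65},{"dr":[0,0,0],"linear":[0,0,-0.9],"fingers":65},{"dr":[0,0,0],"linear":[0,0,-0.9],"fingers":65},{"dr":[0,0,0],"linear":[0,0,0],"fingers":65},{"dr":[0,0,0],"linear":[0,0,0],"fingers":65}]}}

```text
time: 41.6
position: [0.4644, -0.0116, 0.2244]
eef_rot: [-3.141, 0.0, -3.141]
force: [-0.3, -0.1, -0.5]
finger_gap: 0.0649
finger_force: 0.0
```

Run:
```python
from workcell import env
import cv2
from h import *
s=env.state();print(s["position"])
c=env.read_camera("side");cv2.imwrite("pics/s9.png",c["color"]);P=cloud(c);hsv=cv2.cvtColor(c["color"],cv2.COLOR_BGR2HSV)
for n,hr,x,y,z in(("red",(0,10),.4437,.0965,.084),("yellow",(18,35),.4638,-.0115,.084),("blue",(105,130),.484,-.1195,.084),("flask",(45,90),.436,-.318,.08)):
    m=(hsv[...,0]>=hr[0])&(hsv[...,0]<=hr[1])&(hsv[...,1]>80)&(np.hypot(P[...,0]-x,P[...,1]-y)<.04)&(P[...,2]>z)
    Q=P[m];print(n,m.sum(),cv2.minEnclosingCircle(np.float32(Q[:,:2])))
```

```text
[ 0.46441376 -0.01162889  0.22435839]
red 165 ((0.4453834593296051, 0.09596071392297745), 0.01708730310201645)
yellow 239 ((0.469124972820282, -0.026838550344109535), 0.032755110412836075)
blue 266 ((0.48394161462783813, -0.11873544752597809), 0.01869179680943489)
flask 239 ((0.4352218210697174, -0.32034748792648315), 0.01389888022094965)
```

View pics/s9.png

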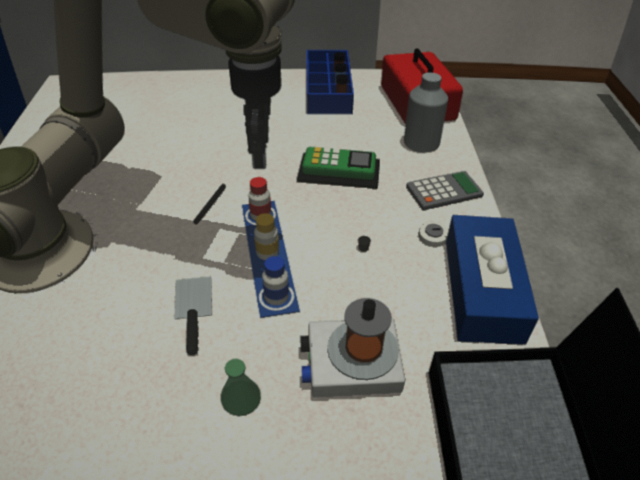

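The view shows red (259,200), yellow (266,235) and blue (275,280) standing in line on the mat. The covered beaker is on the plate at (366,335) and the flask is unmoved at (240,385). The arm is clear, so I hand in.

```bash
python3 -c "
from workcell import env
print(env.job_done())"
```

```text
the job is handed in; nothing more can be done
None
```

I placed everything as asked and handed the job in at about 42 s of the 122 s limit. The red and blue bottles measured within about 2 mm of their circles, and the cover is seated level. I checked the yellow bottle's midway spot only by the arm's position and the final picture. The flask did not move, and the judge returned no verdict.

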